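Load the light gate and hold its sprung shutter open

TASK

Take the plate with the round window out of the rack, slide it fully down into the slot of the light gate and let go of it; leave the blank plate standing in the rack. Then swing the sprung shutter arm by its handle forward, away from the slot tower, all the way to its stop, and finish while still holding it there: do not let go, it springs back.

Things in the scene. Friction and masses are not known exactly. Their poses are not given: they have to be found in the camera images.
- window_plate: aluminium plate with a round glass window (28 mm), standing upright in one of the two rack slots. 8 mm thick (its x), 60 mm wide (its y), 76 mm high, plus a grip tab on top 12 (x) x 30 (y) x 30 mm high; 106 mm high in all. 0.12 kg. Origin: centre of its underside, z up. Both faces alike: it may go into the gate either way round
- window_plate_tab (a point): grip point in the window plate's tab, 95 mm above its underside, 11 mm below the tab's top; pinch it across the 12 mm thickness (plate x). With the TCP here the fingertips just clear the tower's lips when the plate is home
- blank_plate: the same aluminium plate without a window (solid), in the other slot of the rack; leave it there
- plate_rack: black fixed rack 70 (x) x 180 (y) x 32 mm high with two slots end to end along its y; origin: centre of its underside. The plates stand on its 10 mm thick foot, 22 mm deep in the slots, with 2 mm of play each side
- light_gate: fixed grey base 150 (x) x 190 (y) x 12 mm with an aluminium slot tower and a sprung shutter arm in front of it; origin under the slot centre, z up, the front (-x of its frame) faces the robot. Tower 27 (x) x 90 (y) mm, its top 76 mm above the table plus small slanted lead-in lips up to 84 mm. A black lamp barrel stands behind the tower (+x), top at 77 mm
- slot_floor (a point): centre of the slot's floor, 12 mm above the table; axes as the light gate: the slot is 11 mm wide along x, 64 mm long along y and 64 mm deep, open at the top. When home the plate's underside is here and its tab (from 88 mm above the table) stays above the tower
- slot_mouth (a point): centre of the slot's mouth, 82 mm above the table; the lips widen it by about 2 mm each side
- shutter_pivot (a point): top of the shutter arm's vertical pivot pin, 72 mm above the table, at (-45, -60) mm in the light gate's x, y
- shutter_handle (a point): top of the handle, an upright black round post 14 mm thick (16 mm at its cap) at the free end of the flat steel shutter arm, 120 mm from the pivot; its top is 100 mm and the arm's upper face 48 mm above the table. At rest it stands at (-45, +60) mm in the light gate's x, y. Moves with the arm
- shutter_arm (a joint): angle of the shutter arm, rad. 0 = at rest across the front of the tower, pointing along the light gate's +y; grows as the arm swings counterclockwise seen from above, toward the robot; the stop is at 1.10. A spring drives it back to 0: about 3 N at the handle at the start, 6 N at the stop
Things that resemble listed ones, but are neither listed nor needed, are in the scene too. Leave any black look-alike of the window_plate alone.

How it is judged:
By the outcome, as a careful person would: the job done as asked, in the order asked, and still so for the second after the job is handed in, while the arm keeps its last pose, push and grip.
It also fails if it takes over 45 s, if anything falls off the work surface, if the arm or the gripper's body presses on something with over 40 N, if the wrist force passes 120 N, or if a joint passes its speed limit or range.

ROBOT

A 6-joint arm with a two-finger parallel gripper is mounted at the origin on a cart in front of the work surface, level with it; the furniture and walls round the work are solid. World frame = base frame: x ahead of the robot, y to its left, z up, the work surface at z = 0. Lengths are in mm, angles in degrees, forces in N, time in s.
With the tool pointing down it reaches from about 350 to 850 mm from the base axis. Payload 8.1 kg.
Tool frame: the origin (TCP) lies between the finger pads, 19 mm behind the fingertips; this is the grasp point; z points along the fingers, y is the line along which they close (so a half turn about z gives the same grasp; the last joint's range is limited). The gripper opens to 93 mm and grips with 3 to 60 N. Pads are 15 mm wide; open, the fingers measure 128 mm over their backs; the gripper's body (75 mm by 188 mm) begins 65 mm behind the grasp point.
Start: joints at [-69.752, 7.471, 85.268, -0, 87.261, -4.893], TCP at [254.932, -543.153, 237.435] pointing down, gripper open.
Joint ranges: [-169.43, 169.43], [-51.17, 129.36], [1.28, 143.12], [-76.62, 256.62], [0, 156.53], [-152.29, 152.29]. Speed limits (degrees/s): [136.94, 136.94, 159.86, 180, 180, 180].

INTERFACE

Orientations are given as [roll, pitch, yaw] about the fixed x, y, z axes, in that order (R = Rz(yaw) Ry(pitch) Rx(roll)).
In Python, from cell import r gives the robot as it stands.
- The arm moves only by the shell command python3 -m jog 'ROWS'. ROWS is JSON, one flat list of numbers, 7 for each row, row after row: the shift along the tool's x, y, z in m, then the turn, a rotation vector about the tool's x, y, z in rad, then the finger opening in m, from 0 to 0.093. In form: [dx, dy, dz, ax, ay, az, claw, dx, dy, dz, ax, ay, az, claw, ...]. A call has 1 to 20 rows; each row is the pose to reach, as a shift and turn from the pose commanded when the call began, along the tool's axes at that moment; what a row does not reach only later rows make up. A row lasts 1/10 s, in which the tool goes at most 50 mm and 8.59 degrees, less where a joint would pass 70% of its speed; a pose out of reach is approached as far as the arm can. A call with a gripper value outside its range is refused whole. The fingers move at their own pace and stop on an object; the grip force is fixed at half the most. Time passes only in rows, so rows that repeat a pose let the fingers close. It gives the time, the measured TCP pose, the force, the opening and the grip force at its end, in the units of the state.
- r.state(): the state, without advancing time (a new reading comes with each control period).
- r.read_camera(name): name is "side" or "top"; returns a dict with "color" (400x640x3 uint8, red, green, blue), "K" (3x3 intrinsics, pixels), "R" (3x3) and "t" (3): a world point X has camera coordinates R X + t. Camera axes: x right, y down, z forward; pixel columns grow to the right and rows downward; lengths in mm; the calibration is good to about 2 mm. A picture is of the moment at which its call begins. There is no depth.
- r.sign_off(): hands the job in; it is judged then, once.
Trained networks look in a picture, given as the dict that the camera call returned (one of the last four; its "shot" number tells which), for a name from the list of things; names that differ only in an ending like _2 or _b are one class to them, and where a whole thing is asked for, a point or a joint stands for the part that bears it (a point fixed in the world has none). Each returns a list of dicts, best first, with "score" (0 to 1); they miss things now and then, are a little off and sometimes report something else, mostly with a low value. They report only what shows in the picture. A call takes as long as a camera call. They do not tell look-alikes from the thing itself.
- r.search_frame(picture, target): "point" ([x, y, z] in mm, in world coordinates, good to about 4 mm: the middle of the surface that is visible of it).
- r.silhouettes(picture, target): "pixels" (400x640 bool, what is visible of it).
The state is a dict: "clock": time; "joint_pos": joint angles; "qvel": joint speeds; "joint_efforts": joint torques, N m; "tcp_pos": TCP position; "eef_rot": TCP orientation; "contact_force": force on the tool from outside, world axes, zero at the start; "torque": the same for the moment, N m; "width": opening from 0.0 (shut) to 1.0 (fully open); "grip_force": force on a finger pad.
Only numpy, scipy, OpenCV 4.12 (cv2) and the standard library are available. Lean on these libraries where they do the work, as an engineer would, in place of code of your own. Each camera call takes 0.05 s, during which the arm holds its last target. There are 200 camera calls.

## Working session

There is one attempt and no reset: what is moved stays moved. The work goes in short steps, Python scripts to look and compute and a shell command to move; the robot and the scene stay as the last step left them, time stands still between calls to the robot, and variables do not carry over. Pictures are saved under pics/ and viewed, at most 13 in all, crops included, and the job is handed in when it is done.

```bash
mkdir -p pics; ls
python3 - <<'E'
from cell import r
import cv2
s=r.state(); print(s)
for c in ("top","side"):
    p=r.read_camera(c); cv2.imwrite(f"pics/{c}0.png",cv2.cvtColor(p["color"],cv2.COLOR_RGB2BGR))
    print(c,p["K"],p["R"],p["t"])
    for n in ("window_plate","window_plate_tab","blank_plate","plate_rack","light_gate","shutter_pivot","shutter_handle"):
        try:
            print(n,[(d["point"],round(d["score"],2)) for d in r.search_frame(p,n)][:4])
        except Exception as e: print(n,e)
E
```

```text
pics
{'clock': 0.0, 'joint_pos': array([-6.97506304e+01,  7.51380673e+00,  8.53298408e+01,  1.96577871e-03,
        8.72601106e+01, -4.89293803e+00]), 'qvel': array([ 0.02060888,  0.07038205,  0.01347304,  0.01786121, -0.01222268,
        0.08216233]), 'joint_efforts': array([-4.28035506e-03, -5.59852803e+01, -4.91765499e+01,  7.62310275e-02,
        3.56743333e-02, -1.51462477e-04]), 'tcp_pos': array([ 254.76921535, -542.63881939,  236.39559142]), 'eef_rot': array([-1.79896788e+02, -1.08061500e-02,  2.51422021e+01]), 'contact_force': array([-0.19675942,  0.63517365,  0.22634738]), 'torque': array([ 0.03767651, -0.03650111,  0.02655135]), 'grip_force': 0.0, 'width': 0.9979889192515063}
top [[409.69647974   0.         321.17798748]
 [  0.         409.69647974 201.93882206]
 [  0.           0.           1.        ]] [[-1.66864820e-02 -9.99858449e-01 -2.15505918e-03]
 [-9.95448820e-01  1.68150688e-02 -9.38024578e-02]
 [ 9.38254174e-02  5.80018092e-04 -9.95588497e-01]] [ -7.13649074 605.42343909 957.28102944]
window_plate [([809.8, 91.1, 75.9], 0.71), ([408.2, 202.2, 74.4], 0.68), ([477.
[... 462 characters left out ...]
04672187]
 [  0.           0.           1.        ]] [[ 0.93246881 -0.36056476 -0.02224777]
 [-0.17750463 -0.4036715  -0.8975196 ]
 [ 0.31463315  0.84085812 -0.440413  ]] [-567.46408273  173.65755142  729.77150739]
window_plate [([481.8, -127.5, 69.9], 0.97), ([394.4, 188.8, 66.5], 0.66), ([794.9, 80.4, 15.1], 0.46)]
window_plate_tab [([483.0, -126.8, 71.2], 0.81), ([799.3, 80.0, 16.4], 0.54), ([398.2, 189.4, 64.0], 0.46)]
blank_plate [([517.3, -203.0, 73.2], 0.88), ([586.8, 68.7, 13.2], 0.3)]
plate_rack [([494.4, -186.5, 9.1], 0.8)]
light_gate [([585.0, 69.4, 10.9], 0.92)]
shutter_pivot [([587.6, 68.1, 10.5], 0.73)]
shutter_handle [([569.9, 108.5, 52.4], 0.94), ([494.9, -186.5, 8.6], 0.67)]
```

View pics/top0.png

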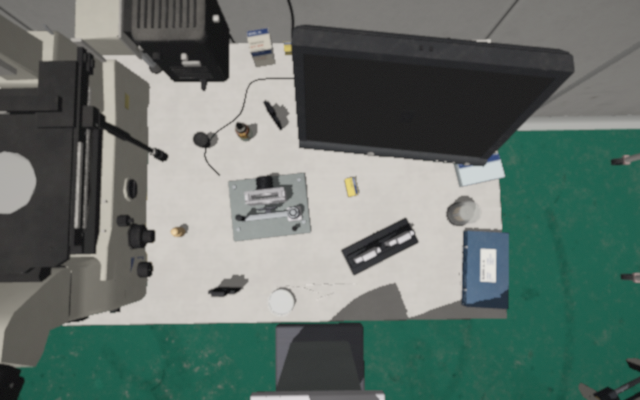

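View pics/side0.png

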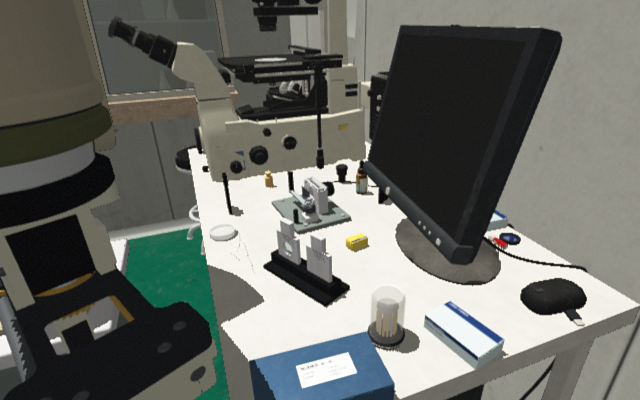

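Run:
```python
import cv2, numpy as np
a=cv2.imread("pics/top0.png"); b=cv2.imread("pics/side0.png")
f=lambda im,x,y,w,h,k:cv2.resize(im[y:y+h,x:x+w],None,fx=k,fy=k,interpolation=cv2.INTER_CUBIC)
cv2.imwrite("pics/c1.png",f(a,220,165,200,115,4))
cv2.imwrite("pics/c2.png",f(b,255,165,110,140,4))
```

```text
(no output)
```

View pics/c1.png

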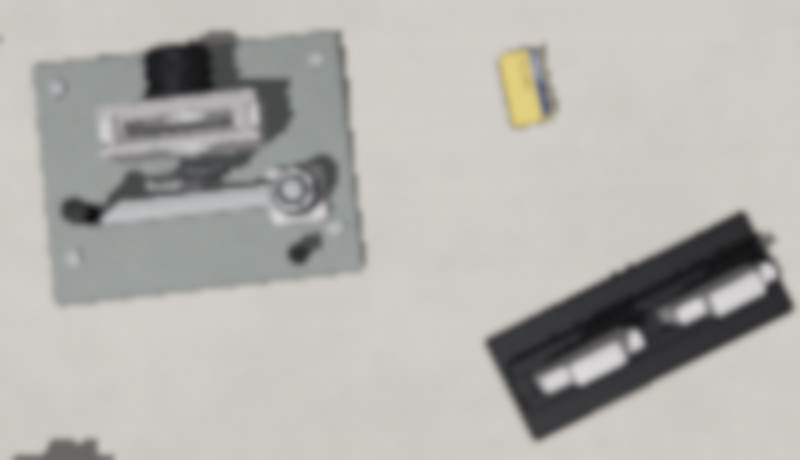

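View pics/c2.png

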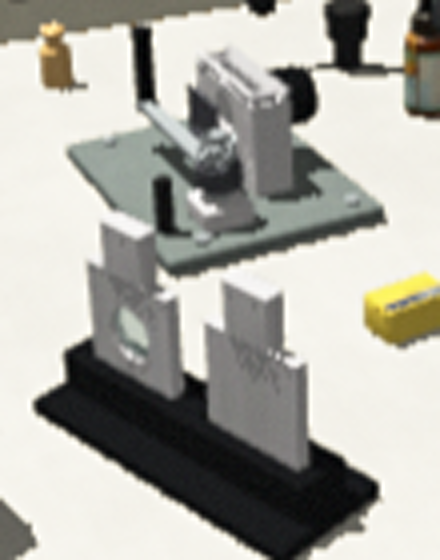

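```bash
cat > fit.py <<'E'
import numpy as np
from scipy.optimize import least_squares
from cell import r
P={c:r.read_camera(c) for c in("top","side")}
def proj(c,X):
    p=P[c]; q=p["K"]@(p["R"]@np.asarray(X,float)+p["t"]); return q[:2]/q[2]
O={"top":(220,165),"side":(255,165)}
px=lambda c,u,v:np.array([O[c][0]+(u+.5)/4-.5,O[c][1]+(v+.5)/4-.5])
def W(s,l):
    a=np.radians(s[2]);return [s[0]+l[0]*np.cos(a)-l[1]*np.sin(a),s[1]+l[0]*np.sin(a)+l[1]*np.cos(a),l[2]]
def fit(obs,x0):
    f=lambda s:np.concatenate([proj(c,W(s,l(s)))-px(c,u,v) for c,u,v,l in obs])
    o=least_squares(f,x0,loss="soft_l1"); return o.x,f(o.x).reshape(-1,2)
g=[]
for c,u,v,sx,sy in [("top",36,63,1,1),("top",340,30,1,-1),("top",365,268,-1,-1),("top",57,305,-1,1),("side",68,152,-1,1),("side",165,272,-1,-1),("side",385,215,1,-1)]:
    g.append((c,u,v,lambda s,sx=sx,sy=sy:(s[3]+75*sx,s[4]+95*sy,12)))
for c,u,v,l in [("top",70,210,(-45,60,100)),("side",141,28,(-45,60,100)),("top",293,190,(-45,-60,72)),("top",180,122,(0,0,82))]:
    g.append((c,u,v,lambda s,l=l:l))
k=[]
for c,u,v,sx,sy in [("top",490,342,1,1),("top",743,210,1,-1),("top",793,308,-1,-1),("top",537,438,-1,1),("side",35,405,-1,1),("side",378,492,1,-1)]:
    k.append((c,u,v,lambda s,sx=sx,sy=sy:(35*sx,90*sy,10)))
t=[(c,u,v,lambda s:(0,0,116)) for c,u,v in[("top",600,363),("side",130,224)]]
np.set_printoptions(precision=2,suppress=True)
if __name__=="__main__":
    for n,o,x0 in(("gate",g,[600,105,5,0,0]),("rack",k,[500,-160,25])):
        x,e=fit(o,x0);print(n,x);print(e.T)
    # tab point
    f=lambda X:np.concatenate([proj(c,[X[0],X[1],116])-px(c,u,v) for c,u,v,_ in t]); o=least_squares(f,[480,-120]);print("tab",o.x,o.fun)
E
python3 fit.py
```

```text
gate [617.98 112.24   5.05 -20.13  -2.08]
[[-0.07  0.77  0.75 -0.16 -0.72  0.49  0.42  0.93 -0.01 -0.23 -0.42]
 [-0.24  0.    1.22  0.19 -2.38 -2.05 -2.03 -0.09 -0.32  0.14 -0.01]]
rack [ 497.31 -159.59   25.41]
[[-1.18  1.47  2.29  0.09 -1.25  1.15]
 [-0.61 -0.56  0.75  1.58 -1.81 -2.74]]
tab [ 479.83 -120.95] [ 0.31 -0.36 -0.41 -0.4 ]
```

```bash
cat > go.py <<'E'
import sys,numpy as np
from cell import r
from scipy.spatial.transform import Rotation as Ro
def delta(p,yaw):
    s=r.state();R=Ro.from_euler("xyz",s["eef_rot"],degrees=True)
    T=Ro.from_euler("xyz",[180,0,yaw],degrees=True)
    return (R.inv().apply(np.array(p)-s["tcp_pos"])/1000).round(4),(R.inv()*T).as_rotvec().round(4)
if __name__=="__main__":
    a=list(map(float,sys.argv[1:])); print(*delta(a[:3],a[3]))
E
python3 go.py 480 -121 200 115.5
python3 - <<'E'
from fit import *
O["top"]=O["side"]=(0,0)
px=lambda c,u,v:np.array([u,v])
for a,b in[((300,148),(370,172)),((297,32),(402,28))]:
    f=lambda X:np.concatenate([proj("top",X)-a,proj("side",X)-b]);o=least_squares(f,[700,0,200]);print(o.x,o.fun)
E
```

```text
[ 0.3831 -0.2866  0.0374] [ 0.      0.     -1.5771]
[723.24  24.66 122.36] [ 1.17 -3.02 -3.54  0.68]
[807.3   15.96 445.44] [-1.9   3.36  5.39 -1.73]
```

```bash
python3 -m jog '[0.19,-0.143,0,0,0,-0.75,0.04, 0.19,-0.143,0,0,0,-0.75,0.04, 0.19,-0.143,0,0,0,-0.75,0.04, 0.19,-0.143,0,0,0,-0.75,0.04, 0.19,-0.143,0,0,0,-0.75,0.04, 0.383,-0.287,0.037,0,0,-1.577,0.04, 0.383,-0.287,0.037,0,0,-1.577,0.04, 0.383,-0.287,0.037,0,0,-1.577,0.04, 0.383,-0.287,0.037,0,0,-1.577,0.04, 0.383,-0.287,0.037,0,0,-1.577,0.04, 0.383,-0.287,0.037,0,0,-1.577,0.04, 0.383,-0.287,0.037,0,0,-1.577,0.04, 0.383,-0.287,0.037,0,0,-1.577,0.04, 0.383,-0.287,0.037,0,0,-1.577,0.04]'
python3 go.py 480 -121 200 115.5
python3 - <<'E'
from cell import r
import cv2, numpy as np
a=r.read_camera("top")["color"]; b=r.read_camera("side")["color"]
f=lambda im,x,y,w,h,k:cv2.resize(im[y:y+h,x:x+w],(w*k,h*k),interpolation=cv2.INTER_CUBIC)
cv2.imwrite("pics/c3.png",cv2.cvtColor(np.hstack([f(a,320,200,100,90,4),f(b,255,190,100,90,4)]),cv2.COLOR_RGB2BGR))
E
```

```text
clock: 2.4
tcp_pos: [479.6, -121.5, 200.7]
eef_rot: [180.0, 0.0, 115.3]
contact_force: [0.3, -0.4, -0.0]
width: 0.425
grip_force: 0.0
[0.0003 0.0006 0.0007] [ 0.0002  0.0004 -0.0034]
```

View pics/c3.png

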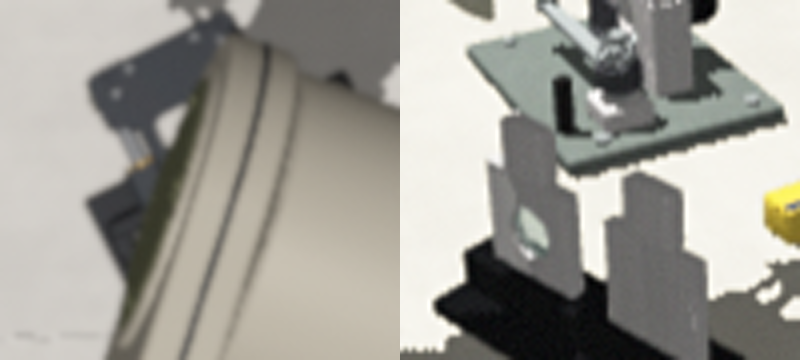

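```bash
python3 -m jog '[0,0,0.03,0,0,0,0.04, 0,0,0.06,0,0,0,0.04, 0,0,0.08,0,0,0,0.04, 0,0,0.096,0,0,0,0.04, 0,0,0.096,0,0,0,0.04, 0,0,0.096,0,0,0,0.014, 0,0,0.096,0,0,0,0.014, 0,0,0.096,0,0,0,0.014, 0,0,0.096,0,0,0,0.014]'
python3 - <<'E'
from cell import r
import cv2, numpy as np
b=r.read_camera("side")["color"]
f=lambda im,x,y,w,h,k:cv2.resize(im[y:y+h,x:x+w],(w*k,h*k),interpolation=cv2.INTER_CUBIC)
cv2.imwrite("pics/c4.png",cv2.cvtColor(f(b,240,130,130,120,4),cv2.COLOR_RGB2BGR))
E
```

```text
clock: 3.4
tcp_pos: [480.3, -120.9, 105.4]
eef_rot: [179.9, 0.1, 115.5]
contact_force: [0.3, -0.3, -0.1]
width: 0.159
grip_force: 0.0
```

View pics/c4.png

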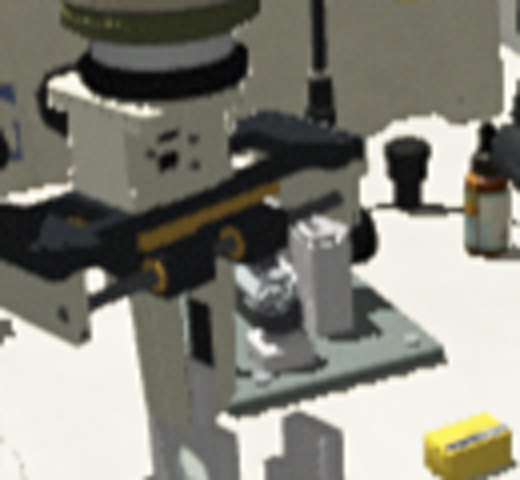

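```bash
python3 -m jog '[0,0,0,0,0,0,0, 0,0,0,0,0,0,0, 0,0,0,0,0,0,0, 0,0,0,0,0,0,0]'; python3 -m jog '[0,0,-0.02,0,0,0,0, 0,0,-0.04,0,0,0,0, 0,0,-0.07,0,0,0,0, 0,0,-0.1,0,0,0,0, 0,0,-0.11,0,0,0,0, 0,0,-0.11,0,0,0,0]';  python3 go.py 618 112 215 95.05
```

```text
clock: 3.85
tcp_pos: [480.1, -120.7, 104.9]
eef_rot: [180.0, 0.0, 115.5]
contact_force: [-0.2, 0.9, 5.3]
width: 0.127
grip_force: 30.0
clock: 4.45
tcp_pos: [480.5, -120.9, 215.5]
eef_rot: [179.9, 0.1, 115.5]
contact_force: [0.1, 0.1, -1.2]
width: 0.127
grip_force: 30.0
[0.1511 0.2243 0.0007] [0.0022 0.0016 0.3568]
```

Run:
```python
from fit import *
x,e=fit([o for o in g if o[0]=="top"],[600,105,5,0,0]);print(x);print(e.T)
x,e=fit(g[-4:-3]+g[-2:],[600,105,5]);print(x);print(e.T)
x,e=fit(g[-4:],[600,105,5]);print(x);print(e.T)
```

```text
[618.   112.48   5.34 -19.41  -1.51]
[[-0.53  0.27  0.57 -0.3   0.94 -0.24 -0.53]
 [-0.3  -0.45  0.72  0.09  0.03 -0.01 -0.02]]
[618.01 112.26   4.88]
[[ 0.86 -0.28 -0.43]
 [-0.17  0.21 -0.02]]
[617.97 112.2    4.96]
[[ 0.91  0.01 -0.24 -0.41]
 [-0.12 -0.33  0.19 -0.  ]]
```

```bash
python3 -m jog '[0.03,0.05,0,0,0,0.05,0, 0.06,0.09,0,0,0,0.1,0, 0.09,0.13,0,0,0,0.2,0, 0.12,0.17,0,0,0,0.3,0, 0.14,0.205,0,0,0,0.35,0, 0.151,0.224,0,0,0,0.355,0, 0.151,0.224,0,0,0,0.355,0, 0.151,0.224,0,0,0,0.355,0, 0.151,0.224,0,0,0,0.355,0]'
python3 - <<'E'
from cell import r
import cv2, numpy as np
a=r.read_camera("top")["color"]; b=r.read_camera("side")["color"]
f=lambda im,x,y,w,h,k:cv2.resize(im[y:y+h,x:x+w],(w*k,h*k),interpolation=cv2.INTER_CUBIC)
cv2.imwrite("pics/c5.png",cv2.cvtColor(np.hstack([f(a,220,165,100,110,4),f(b,260,120,100,110,4)]),cv2.COLOR_RGB2BGR))
E
```

```text
clock: 5.45
tcp_pos: [615.9, 111.0, 213.0]
eef_rot: [-179.9, 0.0, 95.1]
contact_force: [0.6, -1.5, -0.5]
width: 0.125
grip_force: 30.0
```

View pics/c5.png

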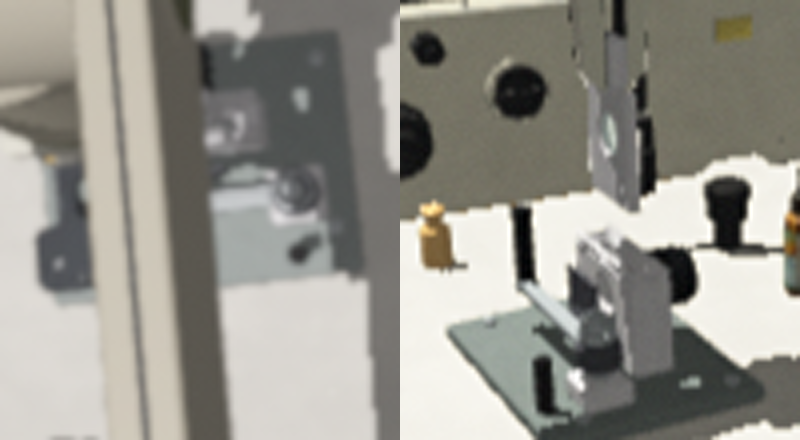

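```bash
python3 go.py 618 112.3 190 95.1
python3 - <<'E'
from fit import *
s=(*r.state()["tcp_pos"][:2],5.1)
z=r.state()["tcp_pos"][2]-95
F=lambda p:((p-[260,120])*4+[401.5,1.5]).round(0)
for y in(30,-30):print("plate bottom",F(proj("side",W(s,(-4,y,z)))),F(proj("side",W(s,(4,y,z)))))
for x in(-13.5,13.5):
  for y in(45,-45):print("tower",x,y,F(proj("side",W((618,112.3,5.1),(x,y,76)))))
E
```

```text
[0.0013 0.0018 0.024 ] [-0.0009  0.0002 -0.0003]
plate bottom [593. 183.] [604. 181.]
plate bottom [631. 212.] [643. 210.]
tower -13.5 45 [575. 239.]
tower -13.5 -45 [631. 287.]
tower 13.5 45 [612. 231.]
tower 13.5 -45 [670. 278.]
```

```bash
python3 -m jog '[0.0013,0.002,0,0,0,0,0, 0.0013,0.002,0.015,0,0,0,0, 0.0013,0.002,0.028,0,0,0,0, 0.0013,0.002,0.028,0,0,0,0, 0.0013,0.002,0.028,0,0,0,0]'
python3 - <<'E'
from cell import r
import cv2, numpy as np
b=r.read_camera("side")["color"]
f=lambda im,x,y,w,h,k:cv2.resize(im[y:y+h,x:x+w],(w*k,h*k),interpolation=cv2.INTER_CUBIC)
cv2.imwrite("pics/c6.png",cv2.cvtColor(f(b,280,130,70,75,8),cv2.COLOR_RGB2BGR))
E
```

```text
clock: 6.15
tcp_pos: [618.0, 113.5, 185.0]
eef_rot: [-179.9, -0.0, 95.2]
contact_force: [0.1, 0.1, -1.8]
width: 0.129
grip_force: 30.0
```

View pics/c6.png

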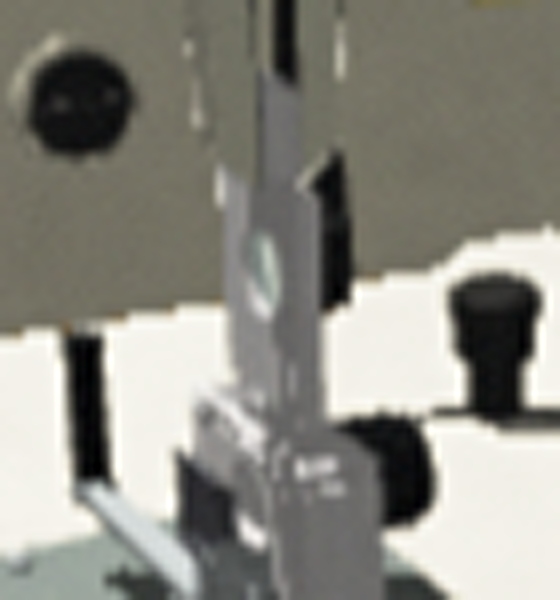

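```bash
python3 -m jog '[0,0,0.005,0,0,0,0, 0,0,0.01,0,0,0,0, 0,0,0.015,0,0,0,0, 0,0,0.02,0,0,0,0, 0,0,0.02,0,0,0,0]'
```

```text
clock: 6.7
tcp_pos: [618.1, 113.5, 165.1]
eef_rot: [-179.9, -0.0, 95.2]
contact_force: [-0.4, -0.1, -1.1]
width: 0.125
grip_force: 30.0
```

```bash
python3 -m jog '[0,0,0.01,0,0,0,0, 0,0,0.02,0,0,0,0, 0,0,0.03,0,0,0,0, 0,0,0.04,0,0,0,0, 0,0,0.05,0,0,0,0, 0,0,0.054,0,0,0,0, 0,0,0.057,0,0,0,0, 0,0,0.057,0,0,0,0]'
```

```text
clock: 7.5
tcp_pos: [618.7, 113.6, 109.1]
eef_rot: [-180.0, 0.0, 95.2]
contact_force: [0.1, 0.3, -1.2]
width: 0.129
grip_force: 30.0
```

```bash
python3 -m jog '[0,0,0.001,0,0,0,0, 0,0,0.002,0,0,0,0, 0,0,0.002,0,0,0,0]'
```

```text
clock: 7.8
tcp_pos: [619.0, 113.6, 107.7]
eef_rot: [180.0, -0.0, 95.2]
contact_force: [0.1, 0.7, -1.2]
width: 0.127
grip_force: 30.0
```

```bash
python3 -m jog '[0,0,0.001,0,0,0,0, 0,0,0.001,0,0,0,0, 0,0,0.001,0,0,0,0.035, 0,0,0.001,0,0,0,0.035, 0,0,0.001,0,0,0,0.035, 0,0,-0.03,0,0,0,0.035, 0,0,-0.06,0,0,0,0.035, 0,0,-0.08,0,0,0,0.04, 0,0,-0.08,0,0,0,0.04]'
python3 - <<'E'
from fit import *
import cv2
from go import delta
h=np.array(W((618.3,112.8,5.1),(-45,60,82)));print(h)
print(delta([h[0],h[1],185],95.1))
for c in("top","side"):
    p=r.read_camera(c)
    for n in("window_plate","shutter_handle"):print(c,n,[(d["point"],round(d["score"],2)) for d in r.search_frame(p,n)][:4])
    if c=="side": cv2.imwrite("pics/c7.png",cv2.cvtColor(cv2.resize(p["color"][130:240,260:350],None,fx=5,fy=5,interpolation=2),cv2.COLOR_RGB2BGR))
E
```

```text
clock: 8.7
tcp_pos: [621.0, 113.8, 191.8]
eef_rot: [179.6, -0.0, 95.2]
contact_force: [0.2, 0.3, 0.5]
width: 0.426
grip_force: 0.0
[568.14 168.56  82.  ]
(array([ 0.06, -0.05,  0.  ]), array([ 0., -0.,  0.]))
top window_plate [([404.0, 201.7, 75.9], 0.54), ([807.9, 90.7, 78.2], 0.46)]
top shutter_handle [([583.3, 56.3, 51.8], 0.55)]
side window_plate [([796.3, 84.4, 13.1], 0.67), ([617.1, 105.1, 90.6], 0.62), ([396.2, 186.5, 62.7], 0.48), ([584.1, 66.2, 8.9], 0.27)]
side shutter_handle [([571.6, 108.2, 52.9], 0.91)]
```

View pics/c7.png

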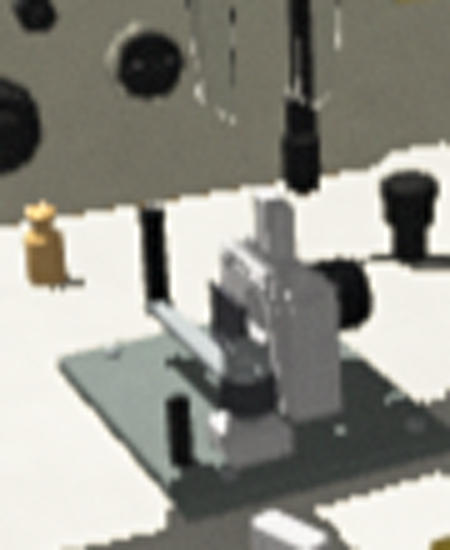

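```bash
python3 -m jog '[0.03,-0.025,0,0,0,0,0.04, 0.06,-0.05,0,0,0,0,0.04, 0.06,-0.05,0,0,0,0,0.04, 0.06,-0.05,0,0,0,0,0.04, 0.06,-0.05,0.04,0,0,0,0.04, 0.06,-0.05,0.07,0,0,0,0.04, 0.06,-0.05,0.085,0,0,0,0.04, 0.06,-0.05,0.095,0,0,0,0.04, 0.06,-0.05,0.105,0,0,0,0.04, 0.06,-0.05,0.105,0,0,0,0.04]'
python3 - <<'E'
from fit import *
import cv2
print("tab top pred", proj("side",W((618.3,112.8,5.1),(0,0,118))), proj("side",W((618.3,112.8,5.1),(0,0,110))))
p=r.read_camera("side");cv2.imwrite("pics/c8.png",cv2.cvtColor(cv2.resize(p["color"][130:240,260:350],None,fx=5,fy=5,interpolation=2),cv2.COLOR_RGB2BGR))
E
```

```text
clock: 10.1
tcp_pos: [563.5, 168.5, 81.8]
eef_rot: [-180.0, 0.0, 95.1]
contact_force: [-0.1, -0.5, -0.8]
width: 0.427
grip_force: 0.0
tab top pred [314.28 168.95] [314.39 171.86]
```

View pics/c8.png

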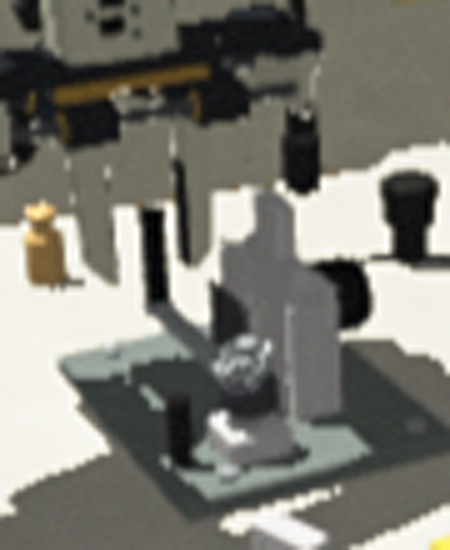

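```bash
python3 -m jog '[0,0.0035,0,0,0,0,0.04, 0,0.0035,0,0,0,0,0.02, 0,0.0035,0,0,0,0,0.01, 0,0.0035,0,0,0,0,0, 0,0.0035,0,0,0,0,0, 0,0.0035,0,0,0,0,0]'
python3 - <<'E'
from fit import *
from scipy.spatial.transform import Rotation as Ro
s=r.state();p=s["tcp_pos"];print(p,s["contact_force"])
R=Ro.from_euler("xyz",s["eef_rot"],degrees=True)
g0=(618.3,112.8,5.1);pv=np.array(W(g0,(-45,-60,p[2])))
d=p-pv;print("radius",np.hypot(d[0],d[1]),"ang",np.degrees(np.arctan2(d[1],d[0]))-95.1)
d=d/np.hypot(d[0],d[1])*120; q0=pv+d
for a in np.arange(.1,1.2,.1):
    q=pv+Ro.from_rotvec([0,0,a]).apply(d); print(a.round(2),(R.inv().apply(q-q0)/1000).round(4))
E
```

```text
clock: 10.85
tcp_pos: [567.4, 169.2, 82.6]
eef_rot: [179.9, -0.0, 95.2]
contact_force: [2.4, 0.3, -1.1]
width: 0.148
grip_force: 30.0
[567.42 169.22  82.57] [ 2.89  0.54 -1.22]
radius 120.71883185420724 ang 0.31685170487831726
0.1 [-0.   -0.01 -0.  ]
0.2 [-0.   -0.02 -0.  ]
0.3 [-0.01 -0.04 -0.  ]
0.4 [-0.01 -0.05 -0.  ]
0.5 [-0.01 -0.06 -0.  ]
0.6 [-0.02 -0.07 -0.  ]
0.7 [-0.03 -0.08 -0.  ]
0.8 [-0.04 -0.09 -0.  ]
0.9 [-0.05 -0.09 -0.  ]
1.0 [-0.06 -0.1  -0.  ]
1.1 [-0.07 -0.11 -0.  ]
```

```bash
python3 -m jog '[-0.0006,-0.012,0,0,0,-0.1,0, -0.0024,-0.0238,0,0,0,-0.2,0, -0.0054,-0.0355,0,0,0,-0.3,0, -0.0095,-0.0467,0,0,0,-0.4,0, -0.0147,-0.0575,0,0,0,-0.5,0, -0.021,-0.0678,0,0,0,-0.6,0, -0.021,-0.0678,0,0,0,-0.6,0]'
cat > ang.py <<'E'
from fit import *
p=r.state()["tcp_pos"];pv=np.array(W((618.3,112.8,5.1),(-45,-60,0)));d=p-pv
print("R",np.hypot(d[0],d[1]),"a",np.arctan2(d[1],d[0])-np.radians(95.1), r.state()["contact_force"])
E
python3 ang.py
```

```text
clock: 11.65
tcp_pos: [501.6, 141.3, 82.7]
eef_rot: [179.9, 0.1, 129.7]
contact_force: [7.3, -1.0, -5.9]
width: 0.152
grip_force: 30.0
R 120.26573072693385 a 0.6027188388872988 [ 7.39 -0.02 -4.31]
```

```bash
python3 -m jog '[-0.0006,-0.012,0,0,0,-0.1,0, -0.0024,-0.0238,0,0,0,-0.2,0, -0.0054,-0.0355,0,0,0,-0.3,0, -0.0095,-0.0467,0,0,0,-0.4,0, -0.0119,-0.0522,0,0,0,-0.45,0, -0.0119,-0.0522,0,0,0,-0.45,0]';python3 ang.py; python3 -m jog '[-0.0002,-0.003,0,0,0,-0.025,0, -0.0003,-0.006,0,0,0,-0.05,0, -0.0003,-0.006,0,0,0,-0.05,0, -0.0003,-0.006,0,0,0,-0.05,0]';python3 ang.py
```

```text
clock: 12.35
tcp_pos: [469.8, 99.3, 82.7]
eef_rot: [179.9, 0.2, 155.4]
contact_force: [8.7, 2.4, -8.2]
width: 0.144
grip_force: 30.0
R 120.08843461287167 a 1.0458857556537813 [ 8.17  1.48 -8.22]
clock: 12.85
tcp_pos: [467.7, 94.4, 82.7]
eef_rot: [179.9, 0.1, 158.2]
contact_force: [8.9, 2.1, -6.0]
width: 0.154
grip_force: 30.0
R 120.03753130003739 a 1.093459885777701 [ 9.17  3.   -6.25]
```

```bash
python3 -m jog '[-0.0008,-0.0015,0,0,0,-0.01,0, -0.001,-0.003,0,0,0,-0.02,0, -0.001,-0.003,0,0,0,-0.02,0, -0.001,-0.003,0,0,0,-0.02,0]';python3 ang.py
```

```text
clock: 13.35
tcp_pos: [467.0, 92.5, 82.7]
eef_rot: [179.8, 0.0, 159.3]
contact_force: [5.7, 8.9, -4.5]
width: 0.151
grip_force: 30.0
R 119.94944425606907 a 1.1110974972551146 [ 6.1   8.74 -5.39]
```

```bash
python3 -m jog '[0,-0.001,0,0,0,0,0, 0,-0.002,0,0,0,0,0, 0,-0.002,0,0,0,0,0, 0,-0.002,0,0,0,0,0]';python3 ang.py
python3 - <<'E'
from cell import r
import cv2, numpy as np
a=r.read_camera("top")["color"]; b=r.read_camera("side")["color"]
f=lambda im,x,y,w,h,k:cv2.resize(im[y:y+h,x:x+w],(w*k,h*k),interpolation=cv2.INTER_CUBIC)
cv2.imwrite("pics/c9.png",cv2.cvtColor(np.hstack([f(a,220,165,100,145,4),f(b,255,140,100,145,4)]),cv2.COLOR_RGB2BGR))
E
```

```text
clock: 13.85
tcp_pos: [466.8, 92.0, 82.7]
eef_rot: [179.7, 0.1, 159.3]
contact_force: [9.2, 17.5, -8.8]
width: 0.15
grip_force: 30.0
R 119.9340814433541 a 1.115582798676608 [ 8.85 16.48 -8.04]
```

View pics/c9.png

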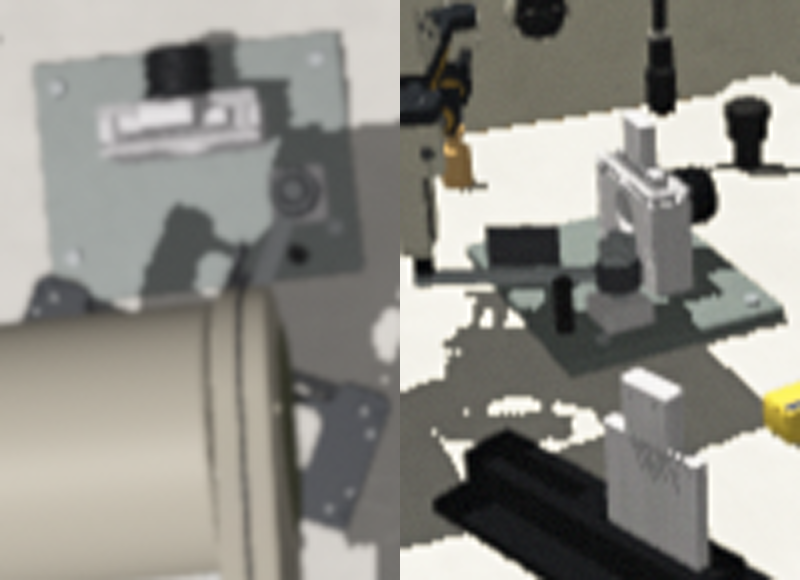

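The window plate is home in the gate and the blank plate is still in the rack. The arm presses its stop: the tangential force rose from about 6 N to 18 N with almost no further motion.

```bash
python3 -c "
from cell import r
print(r.sign_off())"
```

```text
the job is handed in; nothing more can be done
None
```

The job is handed in: the window plate is fully down in the light gate and released, the blank plate is still standing in the rack, and the gripper is still holding the shutter arm against its stop.

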